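# Hold down the glued lap of a bamboo steamer hoop

### The arm

A 7-joint arm with a two-finger parallel gripper is mounted at the origin on the work surface. World frame = base frame: x ahead of the robot, y to its left, z up, the work surface at z = 0. Lengths are in m, angles in rad, forces in N, time in s.
With the tool pointing down it reaches from about 0.4 to 0.85 m from the base axis. Payload 10.4 kg.
Tool frame: the origin (TCP) lies midway between the tips of the shut fingers; the grasp point (between the pads) lies 19 mm behind it (r.grasp_offset is the distance from the TCP to the grasp point, in m); x points along the fingers, y is the direction in which the jaws open and shut, and the axes are right-handed (so a half turn about x gives the same grasp; the last joint's range is limited). The gripper opens to 87 mm and grips with 3 to 60 N. Pads are 19 mm wide; open, the fingers measure 117 mm over their backs; the gripper's body (75 mm by 190 mm) begins 51 mm behind the grasp point.
Start: joints at [-1.16, 0.332, -0.065, 1.46, 0.022, 1.35, -0.088], TCP at [0.263, 0.567, 0.223] pointing down, gripper open.
Joint ranges: [-2.6, 2.6], [-0.5, 2.12], [-1.47, 1.34], [0.16, 2.42], [-1.27, 4.41], [0.06, 2.06], [-2.6, 2.6]. Speed limits (rad/s): [2.22, 2.22, 2.79, 2.79, 3.14, 3.14, 3.14].

### API

Orientations are given as a unit quaternion [x, y, z, w].
In Python, from bench import r, vision, close_job gives the robot as it stands. The module is installed in compiled form; this text tells all that it offers.
- The arm moves only by the shell command python3 -m pendant 'ROWS' [OPENING] [FORCE]. ROWS is text: rows parted by semicolons, each of 6 numbers parted by spaces: the shift along the tool's x, y, z in units of 0.25 m (1.0 is 0.25 m), then the turn, a rotation vector about the tool's x, y, z in units of 1.5 rad (1.0 is 1.5 rad). A call has 1 to 8 rows; each row is the pose to reach, as a shift and turn from the pose commanded when the call began, along the tool's axes at that moment; what a row does not reach only later rows make up. A row lasts 1/10 s, in which the tool goes at most 50 mm and 8.59 degrees, less where a joint would pass 70% of its speed; a pose out of reach is approached as far as the arm can. A call with a number of a shift or a turn outside -1 to 1 is refused whole. A call with a gripper value outside its range is refused whole. OPENING is the gripper command: -1 is shut, 1 is fully open, values between are in proportion, set as the call begins (- or left out, the last holds). The fingers move at their own pace and stop on an object; FORCE is the grip in N (left out, the last holds). Time passes only in rows, so rows that repeat a pose let the fingers close. It gives the time, the measured TCP pose, the force and the opening at its end, in the units of the state.
- r.read_state(): the state, without advancing time (a new reading comes with each control period).
- vision.camera(name): name is "scene" or "top"; returns (picture, depth): 400x640x3 uint8, blue, green, red; 400x640 float32, m along the optical axis (not along the pixel's ray), 0 where there is no reading.
- vision.get_calibration(name): a dict with "camera_matrix" (3x3 intrinsics, pixels), "rvec" (rotation vector, rad) and "tvec" (3), from world to camera coordinates, as OpenCV has them. Camera axes: x right, y down, z forward; pixel columns grow to the right and rows downward; lengths in m; the calibration is good to about 2 mm. A picture is of the moment at which its call begins. get_calibration takes no time and is no camera call.
- close_job(): hands the job in, once; it reports no verdict.
The state is a dict: "time": time; "joint_positions": joint angles; "joint_vel": joint speeds; "joint_torque": joint torques, N m; "ee_pos": TCP position; "eef_rot": TCP orientation; "ft_force": force on the tool from outside, world axes, zero at the start; "torque": the same for the moment, N m; "width": finger opening in m.
Only numpy, scipy, OpenCV 4.12 (cv2) and the standard library are available. Lean on these libraries where they do the work, as an engineer would, in place of code of your own. Each camera call takes 0.05 s, during which the arm holds its last target. There are 200 camera calls.

### The job

Without gripping anything, clamp the hoop's lap joint in the jig: with a fingertip against the side of the jig's hold-down bar, push it round until the rubber foot at its end is over the middle of the hoop's lap joint, leaving the knob alone until the foot is there. Then press the knob on the end of the bar fully down with a fingertip so that the foot bears on the lap, and move clear. Do not pinch the bar or the knob, and leave the loose things on and around the jig where they are.

Things in the scene. Friction and masses are not known exactly. Their poses are not given: they have to be found in the camera images.
- jig: Gluing jig: square plywood board 360 x 360 x 18 mm fixed on the bench, with a round wooden former (radius 96 mm, top 48 mm above the bench) and a steel pivot post (radius 14 mm) in its middle. Origin under its centre, on the bench; z up.
- pivot (a point): Point on the upright axis that the bar turns about, at the height of the bar's top (100 mm above the bench). A bolt head of radius 9 mm stands 8 mm higher here.
- hold_down (a joint): Angle of the hold-down bar about the pivot, rad, growing anticlockwise from above; 0 when the bar points along the jig's +x. It may be turned either way, without stops in the first full turn, needs about 0.2 N m and stays where it is left. The space under the bar is free down to the former.
- bar_mid (a point): Point on the top middle line of the hold-down bar, a level aluminium bar 22 mm wide and 20 mm tall, underside 80 mm and top 100 mm above the bench, from 60 mm behind the pivot to 130 mm ahead of it, where the knob is. The point is 65 mm from the pivot, a little over half-way between pivot and knob. Its x axis points along the bar to the knob, y to the bar's left face, z up.
- plunger (a joint): How far the plunger at the bar's end is pressed down, m: 0 up, 0.012 fully down, when the foot bears on the hoop's top. It slides stiffly (about 4 N) and stays where it is left.
- knob_top (a point): Centre of the top of the knob: a black cap of radius 14 mm and 5 mm high, on the plunger's axis 108 mm from the pivot. When up it is 131 mm above the bench. Under the cap is a wooden block 34 x 34 x 12 mm, its top 126 mm above the bench when up. Pressed straight down.
- foot (a point): Centre of the underside of the plunger's rubber foot, 30 mm along the hoop and 18 mm across it, 108 mm from the pivot; 75 mm above the bench when up, 63 mm when down.
- hoop: Plain wooden ring of outer radius 110 mm, wall 12 mm, 45 mm high, wedged round the former and concentric with the pivot; its top is 63 mm above the bench. Origin under its centre; its x axis points to the middle of the lap.
- lap (a point): Middle of the lap joint, on the hoop's top, 63 mm above the bench and 108 mm from the pivot. The lap is where its ends overlap: for about 55 mm along the rim the wall is 12 mm thicker on the outside, with two wire staples over it. It may lie in any direction.
- glue_jar: Loose: closed jar, radius 24, 65 mm high, standing at a corner of the jig board. Leave alone. Origin under its centre.
- tape_roll: Loose: cardboard roll, radius 28, 24 mm high, at a corner of the jig board. Leave alone. Origin under its centre.
- wire_spool: Loose: steel spool, radius 24, 40 mm high, at a corner of the jig board. Leave alone. Origin under its centre.
- offcut: Loose: round wooden offcut, radius 20, 36 mm high, at a corner of the jig board. Leave alone. Origin under its centre.
- mallet: Loose: hammer lying on the bench right of the jig. Leave alone.
- mug: Loose: white mug, radius 38, 85 mm high, on the bench left of the jig. Leave alone.
- scraper: Loose: screwdriver lying on the bench left of the jig. Leave alone.

How it is judged:
On the way, in this order (a step that is already met when the one before it is completed fails the run):
1. the foot is over the lap, the plunger still up (horizontal distance between foot and lap below 0.01 m and value of joint plunger below 0.004 m), for 0.2 s.
2. the plunger is pressed down on the lap (horizontal distance between foot and lap below 0.01 m and value of joint plunger above 0.01 m), for 0.1 s.
At the end, for the whole second after the job is handed in: The foot is within 10 mm of the middle of the lap (all of it on the lap), the plunger is pressed at least 10 of its 12 mm, the bar is at rest, and no loose thing has moved 20 mm (all of step 2 and velocity of joint hold_down between -0.05 and 0.05 rad/s and distance of each of glue_jar, tape_roll, wire_spool, offcut, mallet, mug, scraper from where it was at the start of the episode below 0.02 m); the robot touches nothing.
It fails at once if the bar is pinched: fingers press on both of its side faces at once (over 1 N each) (contact force between the fingers and hold_down_c0 above 1 N and contact force between the fingers and hold_down_c1 above 1 N).
It fails at once if the knob is pinched: fingers press on both halves of its block at once (over 1 N each) (contact force between the fingers and plunger_c0 above 1 N and contact force between the fingers and plunger_c1 above 1 N).
It fails at once if the plunger is pressed (over 4 mm) while the foot is over 20 mm away from the middle of the lap (value of joint plunger above 0.004 m and horizontal distance between foot and lap above 0.02 m).
It fails at once if the knob is pushed (over 2 N on its block) while the foot is over 20 mm away from the middle of the lap (horizontal distance between foot and lap above 0.02 m and (contact force between the fingers and plunger_c0 above 2 N or contact force between the fingers and plunger_c1 above 2 N)).
It fails at once if a loose thing is moved by 20 mm or more, or lifted (distance of any of glue_jar, tape_roll, wire_spool, offcut, mallet, mug, scraper from where it was at the start of the episode above 0.02 m).
It also fails if it takes over 54 s, if anything falls off the work surface, if the arm or the gripper's body presses on something with over 40 N, if the wrist force passes 120 N, or if a joint passes its speed limit or range.

## Working session

There is one attempt and no reset: what is moved stays moved. The work goes in short steps, Python scripts to look and compute and a shell command to move; the robot and the scene stay as the last step left them, time stands still between calls to the robot, and variables do not carry over. Pictures are saved under pics/ and viewed, about 8 in all and at most 12, crops included, and the job is handed in when it is done.

```bash
mkdir -p pics; cat > h.py <<'E'
import numpy as np, cv2
from bench import r, vision
from scipy.spatial.transform import Rotation as R
def ray(cam,u,v,z):
    c=vision.get_calibration(cam);K=np.array(c["camera_matrix"]);M=cv2.Rodrigues(np.array(c["rvec"],float))[0];t=np.array(c["tvec"],float).ravel()
    d=M.T@np.linalg.solve(K,[u,v,1.]);o=-M.T@t
    return o+d*(z-o[2])/d[2]
def proj(cam,p):
    c=vision.get_calibration(cam)
    return cv2.projectPoints(np.array([p],float),np.array(c["rvec"],float),np.array(c["tvec"],float),np.array(c["camera_matrix"]),None)[0].ravel()
def snap(cam,name,box=None,s=1):
    im,d=vision.camera(cam);np.savez('/tmp/'+name,im=im,d=d)
    if box: im=im[box[1]:box[3],box[0]:box[2]]
    cv2.imwrite('pics/'+name+'.png',cv2.resize(im,None,fx=s,fy=s,interpolation=cv2.INTER_CUBIC))
    return d
def shift(p):
    """tool-axes shift in units to world point p"""
    s=r.read_state();return R.from_quat(s["eef_rot"]).inv().apply(np.array(p)-s["ee_pos"])/0.25
E
python3 - <<'E'
from h import *
snap("top","t1");snap("scene","s1")
s=r.read_state();print({k:np.round(v,3) for k,v in s.items()});print(R.from_quat(s["eef_rot"]).as_matrix().round(2))
for c in("top","scene"):
    k=vision.get_calibration(c);M=cv2.Rodrigues(np.array(k["rvec"],float))[0];print(c,-M.T@np.ravel(k["tvec"]),k["camera_matrix"][0])
E
```

```text
{'time': np.float64(0.1), 'joint_positions': array([-1.16 ,  0.333, -0.065,  1.461,  0.022,  1.35 , -0.089]), 'joint_vel': array([ 0.001, -0.001, -0.001, -0.001,  0.002,  0.002, -0.001]), 'joint_torque': array([ 3.0000e-03, -6.2454e+01,  2.5000e-02, -3.9072e+01, -6.1000e-02,
        3.7000e-02,  0.0000e+00]), 'ee_pos': array([0.263, 0.567, 0.222]), 'eef_rot': array([ 0.152,  0.691, -0.153,  0.69 ]), 'ft_force': array([-0.131, -0.091, -0.454]), 'torque': array([-0.047, -0.022, -0.006]), 'width': np.float64(0.087)}
[[-0.    0.42  0.91]
 [-0.    0.91 -0.42]
 [-1.   -0.    0.  ]]
top [0.45150085 0.02106468 1.3223871 ] [429.20224495   0.         321.93165071]
scene [1.49426045 0.12871989 1.07628902] [474.65151119   0.         323.10132287]
```

View pics/t1.png

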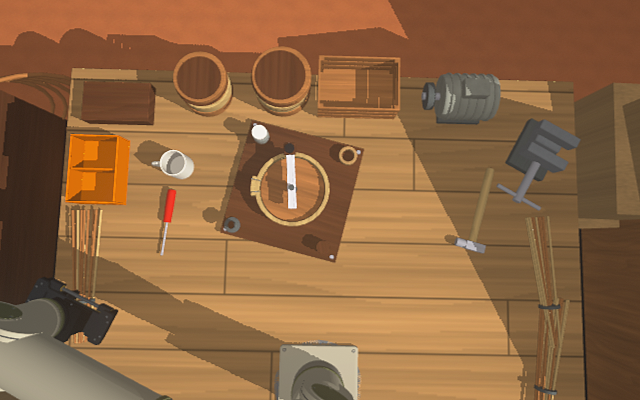

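View pics/s1.png

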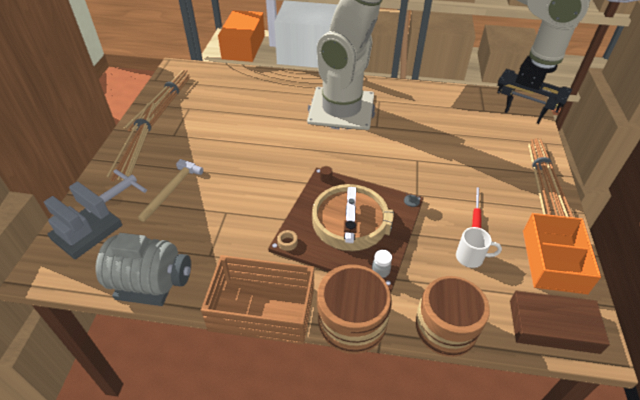

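The top view shows the pivot near (291,187), the knob near (289,148) facing away from the robot, and the lap near (256,187) on the robot's left. I'll zoom in to measure them.

```bash
python3 - <<'E'
import cv2,numpy as np
im=np.load('/tmp/t1.npz')['im'][110:270,210:370]
cv2.imwrite('pics/t1c.png',cv2.resize(im,None,fx=3.75,fy=3.75,interpolation=cv2.INTER_CUBIC))
E
```

```text
(no output)
```

View pics/t1c.png

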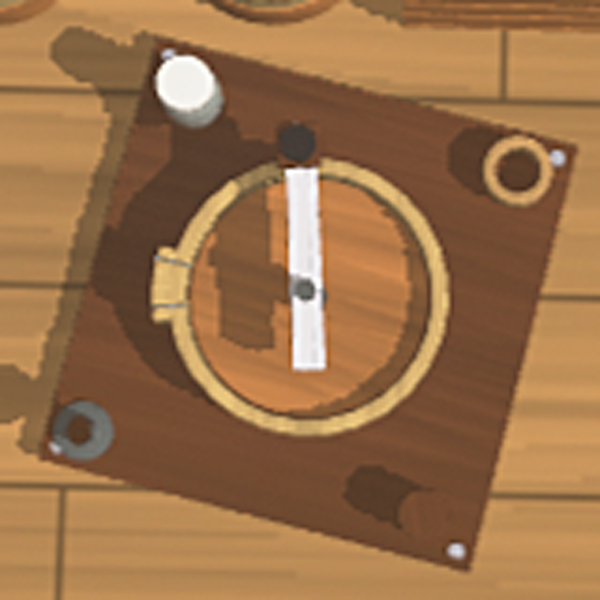

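In the crop, the bolt is at (305,290), the knob at (297,142) and the lap patch spans rows 247–322 around (170,284). Next step is turning these into positions, using a colour mask for the hoop's wood.

```bash
python3 - <<'E'
from h import *
im=np.load('/tmp/t1.npz')['im']
f=lambda x,y:(210+(x+.5)/3.75-.5,110+(y+.5)/3.75-.5)
piv=ray("top",*f(305,290),.108);kn=ray("top",*f(297,142),.131);lp=ray("top",*f(170,284),.063)
print(piv,kn,lp,np.linalg.norm((kn-piv)[:2]))
a=lambda p:np.degrees(np.arctan2(p[1]-piv[1],p[0]-piv[0]))
print("bar",a(kn),"lap",a(lp),np.linalg.norm((lp-piv)[:2]))
hsv=cv2.cvtColor(im,cv2.COLOR_BGR2HSV)
for x,y in[(440,290),(165,285),(330,430),(130,240),(250,400),(350,300)]:
    u,v=map(round,f(x,y));print((x,y),hsv[v,u])
# mask: thickness of lap by angle around ring: pixels beyond r 0.112
vv,uu=np.mgrid[130:240,230:350]
P=np.array([ray("top",u,v,.063)[:2] for u,v in zip(uu.ravel(),vv.ravel())])
H=hsv[130:240,230:350].reshape(-1,3).astype(int)
m=(H[:,0]>14)&(H[:,0]<26)&(H[:,2]>150)&(H[:,1]>80)
ring=m.copy();d=np.linalg.norm(P-piv[:2],axis=1);ring&=(d>.09)&(d<.13)
C=piv[:2].copy()
for _ in range(5):
    d=np.linalg.norm(P-C,axis=1);q=P[m&(d>.096)&(d<.112)]
    A=np.c_[2*q,np.ones(len(q))];s=np.linalg.lstsq(A,(q**2).sum(1),rcond=None)[0];C=s[:2]
print("ring C",C,"r",np.sqrt(s[2]+C@C))
d=np.linalg.norm(P-C,axis=1);q=P[m&(d>.1135)&(d<.124)];an=np.degrees(np.arctan2(*(q-C).T[::-1]))
an=an[abs(an-a(lp))<30];print(len(an),np.sort(an).round(0)[[0,1,2,-3,-2,-1]],np.mean(an),np.median(an))
E
```

```text
[0.57399347 0.089134   0.108     ] [0.68304626 0.09702703 0.131     ] [0.58077816 0.19756879 0.063     ] 0.10933806207225419
bar 4.139741844701272 lap 86.41970968319744 0.10864684031715642
(440, 290) [ 19 120 218]
(165, 285) [ 20 117 228]
(330, 430) [ 20 118 231]
(130, 240) [ 11 127  84]
(250, 400) [ 13 156 170]
(350, 300) [ 13 152 176]Traceback (most recent call last):
  File "<stdin>", line 13, in <module>
  File "h.py", line 5, in ray
    c=vision.get_calibration(cam);K=np.array(c["camera_matrix"]);M=cv2.Rodrigues(np.array(c["rvec"],float))[0];t=np.array(c["tvec"],float).ravel()
ValueError: time passes only in moves, steps and waits
```

```bash
sed -i 's/^def ray/import functools\n_g=vision.get_calibration\ncal=functools.lru_cache(lambda c:_g(c))\ndef ray/; s/c=vision.get_calibration(cam)/c=cal(cam)/' h.py; python3 - <<'E'
from h import *
im=np.load('/tmp/t1.npz')['im']
piv=np.array([.574,.0891]);hsv=cv2.cvtColor(im,cv2.COLOR_BGR2HSV)
vv,uu=np.mgrid[130:240,230:350]
P=np.array([ray("top",u,v,.063)[:2] for u,v in zip(uu.ravel(),vv.ravel())])
H=hsv[130:240,230:350].reshape(-1,3).astype(int)
m=(H[:,0]>15)&(H[:,0]<26)&(H[:,2]>150)&(H[:,1]>80)
C=piv.copy()
for _ in range(5):
    d=np.linalg.norm(P-C,axis=1);q=P[m&(d>.096)&(d<.112)]
    A=np.c_[2*q,np.ones(len(q))];s=np.linalg.lstsq(A,(q**2).sum(1),rcond=None)[0];C=s[:2]
print("ring C",C,"r",np.sqrt(s[2]+C@C))
d=np.linalg.norm(P-C,axis=1);q=P[m&(d>.1135)&(d<.124)];an=np.degrees(np.arctan2(*(q-C).T[::-1]))
an=np.sort(an[abs(an-86)<30]);print(len(an),an.round(0)[[0,1,2,-3,-2,-1]],np.mean(an),np.median(an))
E
```

```text
ring C [0.57449391 0.08870884] r 0.10370231138435906
64 [ 73.  73.  74. 101. 101. 101.] 86.87069996836387 87.24705371918674
```

Both estimates agree: the pivot is at (0.574, 0.089), the hoop radius fits, the bar is at about 4° and the lap at about 87°. I'll shut the fingers and cross over at height, then turn so the two fingers' flat side faces the bar's right face.

```bash
python3 -m pendant '0 -0.1 0.2 0 0 0;0 -0.22 0.4 0 0 0;0 -0.33 0.6 0 0 0;0 -0.44 0.8 0 0 0;0 -0.55 1 0 0 0;0 -0.55 1 0 0 0;0 -0.55 1 0 0 0' -1 10
python3 -m pendant '0 -0.1 0.2 0.1 0 0;0 -0.22 0.4 0.2 0 0;0 -0.33 0.6 0.3 0 0;0 -0.44 0.8 0.4 0 0;0 -0.55 1 0.5 0 0;0 -0.55 1 0.6 0 0;0 -0.55 1 0.7 0 0;0 -0.55 1 0.71 0 0'
python3 - <<'E'
from h import *
s=r.read_state();M=R.from_quat(s["eef_rot"]).as_matrix();print(M.round(3),s["width"],s["ft_force"])
print(shift([.639,.0533,.087]), "yaw y",np.degrees(np.arctan2(M[1,1],M[0,1])))
E
```

```text
time: 0.8
ee_pos: [0.4354, 0.3318, 0.2225]
eef_rot: [0.155, 0.689, -0.156, 0.69]
ft_force: [-0.3, 0.7, -0.7]
width: 0.0392
time: 1.6
ee_pos: [0.6009, 0.1072, 0.2219]
eef_rot: [0.482, 0.517, -0.483, 0.517]
ft_force: [0.6, 1.5, 0.6]
width: 0.0003
[[-0.001  0.998  0.068]
 [-0.     0.068 -0.998]
 [-1.    -0.001  0.   ]] 0.0002560930012172458 [0.59479016 1.47896916 0.58655164]
[0.53944785 0.1381643  0.22511871] yaw y 3.8862380077020577
```

```bash
python3 -m pendant '0 0.13 0.22 0 0 0;0 0.13 0.22 0 0 0;0 0.13 0.22 0 0 0;0.15 0.13 0.22 0 0 0;0.3 0.13 0.22 0 0 0;0.45 0.13 0.22 0 0 0;0.54 0.13 0.22 0 0 0;0.54 0.13 0.22 0 0 0'
python3 - <<'E'
from h import *
snap("top","t2",(210,110,370,270),3.75)
print(shift([.639,.0533,.087]),r.read_state()["ft_force"])
E
```

```text
time: 2.4
ee_pos: [0.6342, 0.0573, 0.0839]
eef_rot: [0.479, 0.521, -0.482, 0.517]
ft_force: [-0.6, 0.7, 0.1]
width: 0.0
[-0.00191503  0.01176639  0.01532163] [ 0.64514832 -0.43009809  0.80811756]
```

View pics/t2.png

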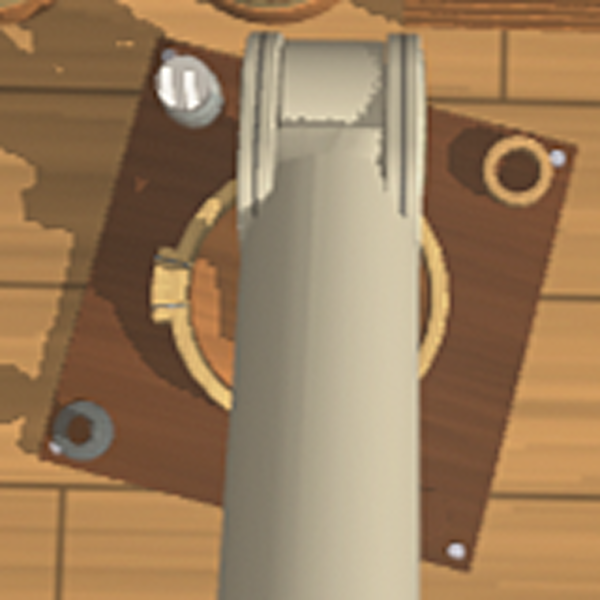

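The arm hides the bar from the top camera, but the fingers are at the planned spot with no contact force. Now working out the arc for the push.

```bash
cat >> h.py <<'E'
piv=np.array([.5743,.0889])
def arc(ths,rr=.062,w=.0205,z=.087):
    s=r.read_state();Q=R.from_quat(s["eef_rot"])
    for t in ths:
        a=np.radians(t);c,n=np.cos(a),np.sin(a)
        p=[*(piv+rr*np.array([c,n])+w*np.array([n,-c])),z]
        T=R.from_matrix(np.array([[0,c,n],[0,n,-c],[-1,0,0]]))
        print(t,np.round(Q.inv().apply(np.array(p)-s["ee_pos"])/.25,3),((Q.inv()*T).as_rotvec()/1.5).round(3))
E
python3 -c "
from h import *
arc([4,8,13,18,23,28,33,38])"
```

```text
4 [-0.002  0.012 -0.063] [ 0.004 -0.     0.002]
8 [-0.002  0.017 -0.08 ] [-0.043 -0.001  0.002]
13 [-0.002  0.022 -0.103] [-0.101 -0.001  0.002]
18 [-0.002  0.025 -0.125] [-0.159 -0.001  0.002]
23 [-0.002  0.026 -0.148] [-0.217 -0.001  0.002]
28 [-0.002  0.025 -0.171] [-0.275 -0.001  0.002]
33 [-0.002  0.021 -0.193] [-0.333 -0.001  0.002]
38 [-0.002  0.016 -0.215] [-0.392 -0.001  0.002]
```

```bash
python3 -m pendant '0 0.01 -0.03 0 0 0;0 0.012 -0.063 0 0 0;0 0.017 -0.08 -0.043 0 0;0 0.022 -0.103 -0.1 0 0;0 0.025 -0.125 -0.16 0 0;0 0.026 -0.148 -0.217 0 0;0 0.025 -0.171 -0.275 0 0;0 0.021 -0.193 -0.333 0 0'
python3 - <<'E'
from h import *
snap("scene","s2",(250,80,450,290),2.8)
print(r.read_state()["ft_force"]);arc([33,38,43,48,53,58,63,68])
E
```

```text
time: 3.25
ee_pos: [0.6408, 0.1043, 0.0895]
eef_rot: [0.338, 0.62, -0.337, 0.623]
ft_force: [4.7, -1.6, -1.1]
width: 0.0002
[ 3.08141281 -0.78459268  1.34429848]
33 [ 0.01  -0.01  -0.006] [ 0.004  0.001 -0.003]
38 [ 0.01  -0.004 -0.028] [-0.054  0.001 -0.003]
43 [ 0.01   0.001 -0.051] [-0.112  0.001 -0.003]
48 [ 0.01   0.003 -0.073] [-0.171  0.001 -0.003]
53 [ 0.01   0.004 -0.096] [-0.229  0.001 -0.003]
58 [ 0.01   0.002 -0.119] [-0.287  0.002 -0.003]
63 [ 0.01  -0.001 -0.141] [-0.345  0.002 -0.002]
68 [ 0.01  -0.007 -0.163] [-0.403  0.002 -0.002]
```

View pics/s2.png

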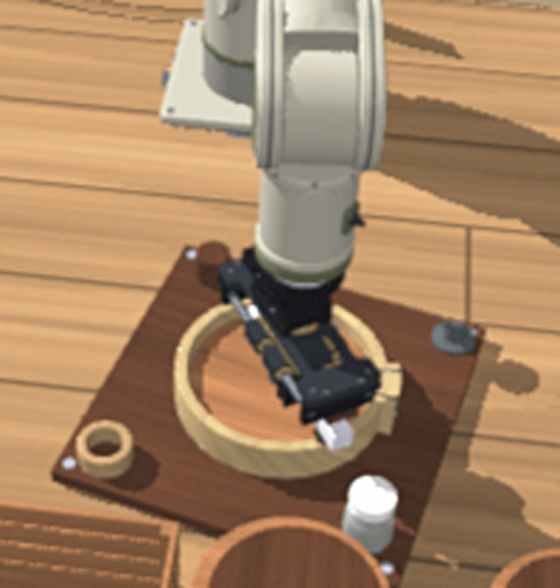

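The scene view shows the bar swinging ahead of the fingers, with its end near (335,432) in the crop, and nothing else disturbed. Carrying on.

```bash
python3 -c "
from h import *
e=ray('scene',369.6,234.3,.09);print('bar end',e,np.degrees(np.arctan2(e[1]-piv[1],e[0]-piv[0])))"
python3 -m pendant '0.01 -0.004 -0.028 -0.054 0 0;0.01 0.001 -0.051 -0.112 0 0;0.01 0.003 -0.073 -0.17 0 0;0.01 0.004 -0.096 -0.23 0 0;0.01 0.002 -0.119 -0.287 0 0;0.01 0 -0.141 -0.345 0 0;0.01 -0.007 -0.163 -0.4 0 0;0.01 -0.007 -0.163 -0.4 0 0'
python3 - <<'E'
from h import *
snap("scene","s3",(270,130,450,270),4)
print(r.read_state()["ft_force"]);arc([68,73,76,79,82,84,86,88])
E
```

```text
bar end [0.67820924 0.15149172 0.09      ] 31.063464053740475
time: 4.1
ee_pos: [0.6163, 0.1379, 0.0868]
eef_rot: [0.14, 0.692, -0.139, 0.694]
ft_force: [2.0, 0.3, 1.1]
width: 0.0005
[ 1.23336178 -0.27200316  2.00411421]
68 [-0.002  0.004 -0.001] [-0.012  0.001 -0.001]
73 [-0.002  0.01  -0.023] [-0.07   0.001 -0.001]
76 [-0.002  0.013 -0.036] [-0.105  0.001 -0.001]
79 [-0.002  0.015 -0.05 ] [-0.14   0.001 -0.001]
82 [-0.002  0.016 -0.063] [-0.174  0.001 -0.001]
84 [-0.002  0.016 -0.072] [-0.198  0.001 -0.001]
86 [-0.002  0.016 -0.081] [-0.221  0.001 -0.001]
88 [-0.002  0.016 -0.091] [-0.244  0.001 -0.001]
```

View pics/s3.png

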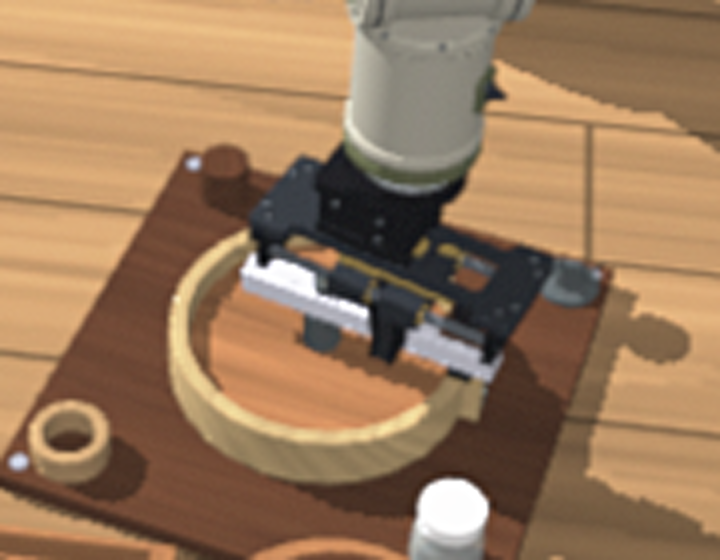

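The fingers sit against the camera-facing (right) face of the bar. Its lower front edge runs from about (243,288) to (490,380) in the crop, and the foot is close to the lap. I'll check the bar angle from that edge.

```bash
python3 -c "
from h import *
a,b=[ray('scene',270+x/4,130+y/4,.08)[:2] for x,y in((243,288),(490,380))]
d=(b-a)/np.linalg.norm(b-a);v=a-piv;print(a,b,np.linalg.norm(b-a),'angle',np.degrees(np.arctan2(d[1],d[0])),'offset',d[0]*v[1]-d[1]*v[0])
s=r.read_state();M=R.from_quat(s['eef_rot']).as_matrix();print(np.degrees(np.arctan2(M[1,1],M[0,1])))"
python3 -m pendant '0 0.01 -0.023 -0.07 0 0;0 0.013 -0.036 -0.105 0 0;0 0.015 -0.05 -0.14 0 0;0 0.015 -0.05 -0.14 0 0;0 0.015 -0.05 -0.14 0 0'
python3 - <<'E'
from h import *
snap("scene","s4",(270,130,450,270),4)
s=r.read_state();M=R.from_quat(s['eef_rot']).as_matrix();print(s["ee_pos"],np.degrees(np.arctan2(M[1,1],M[0,1])),s["ft_force"]);arc([79,81,83,85,87])
E
```

```text
[0.56756744 0.03231519] [0.62738557 0.21172414] 0.18911842436064266 angle 71.56069857713635 offset -0.011510863360220645
67.00827415449939
time: 4.65
ee_pos: [0.606, 0.1453, 0.0857]
eef_rot: [0.068, 0.703, -0.068, 0.704]
ft_force: [2.9, -0.9, 2.0]
width: 0.0006
[0.60600405 0.14526113 0.08558112] 78.99195156395453 [ 4.17859039 -0.36288013  2.85315634]
79 [-0.006  0.003  0.001] [-0.     0.001 -0.001]
81 [-0.006  0.005 -0.008] [-0.023  0.001 -0.001]
83 [-0.006  0.008 -0.017] [-0.047  0.001 -0.001]
85 [-0.006  0.01  -0.026] [-0.07   0.001 -0.   ]
87 [-0.006  0.011 -0.035] [-0.093  0.001 -0.   ]
```

View pics/s4.png

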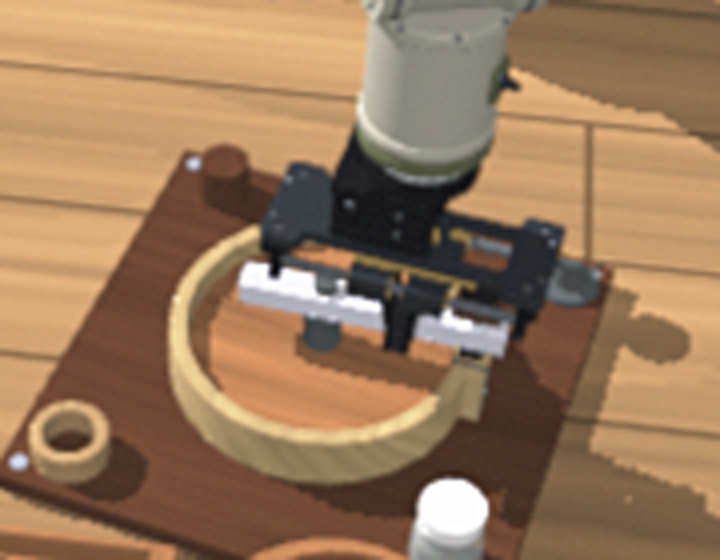

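The bar's front lower edge now runs from about (240,302) to (503,354), and the lap's near half is visible at (470,375). Measuring the angle from this edge.

```bash
python3 -c "
from h import *
im=np.load('/tmp/s4.npz')['im'][130:270,270:450].astype(int)
# lower edge of bright front face, subpixel-ish, per column
g=im.min(2);us=[];vs=[]
for u in list(range(64,92))+list(range(107,124)):
    c=[v for v in range(60,95) if g[v,u]>120]
    if c: us.append(u+270);vs.append(130+max(c)+.5)
k=np.polyfit(us,vs,1);res=np.array(vs)-np.polyval(k,us);print(k,abs(res).max())
for x in (332,395):pass
a,b=[ray('scene',x,np.polyval(k,x),.08)[:2] for x in(332,395)]
d=(b-a)/np.linalg.norm(b-a);v=a-piv;print('angle',np.degrees(np.arctan2(d[1],d[0])),'offset',d[0]*v[1]-d[1]*v[0])
a,b=[ray('scene',270+x/4,130+y/4,.08)[:2] for x,y in((240,302),(503,354))]
d=(b-a)/np.linalg.norm(b-a);v=a-piv;print('manual angle',np.degrees(np.arctan2(d[1],d[0])),'offset',d[0]*v[1]-d[1]*v[0],np.linalg.norm(b-a))
"
```

```text
[  0.20224041 138.84527567] 0.8145528930450041
angle 83.37863974682229 offset -0.013982413859912678
manual angle 83.70786565660715 offset -0.013343930124133818 0.1888846988815574
```

The bar reads about 83.5° and the lap about 86.9°. I'll nudge it 3.3° further, back straight off the face, rise, and look from the top.

```bash
python3 -m pendant '0 0.003 -0.007 -0.02 0 0;0 0.007 -0.015 -0.039 0 0;0 0.007 -0.015 -0.039 0 0;0 0.007 -0.015 -0.039 0 0;0 0.007 0.06 -0.039 0 0;-0.1 0.007 0.12 -0.039 0 0;-0.3 0.007 0.12 -0.039 0 0;-0.45 0.007 0.12 -0.039 0 0'
python3 -m pendant '0 -0.2 0.2 0 0 0;0 -0.4 0.3 0 0 0;0 -0.6 0.3 0 0 0;0 -0.8 0.3 0 0 0;0 -1 0.3 0 0 0;0 -1 0.3 0 0 0;0 -1 0.3 0 0 0'
python3 -c "
from h import *
snap('top','t3',(210,110,370,270),3.75)"
```

```text
time: 5.5
ee_pos: [0.6344, 0.1413, 0.1987]
eef_rot: [0.046, 0.706, -0.046, 0.705]
ft_force: [0.1, -0.1, -0.5]
width: 0.0006
time: 6.2
ee_pos: [0.6749, -0.1218, 0.1966]
eef_rot: [0.048, 0.706, -0.049, 0.704]
ft_force: [-0.1, -0.1, -0.1]
width: 0.0004
```

View pics/t3.png

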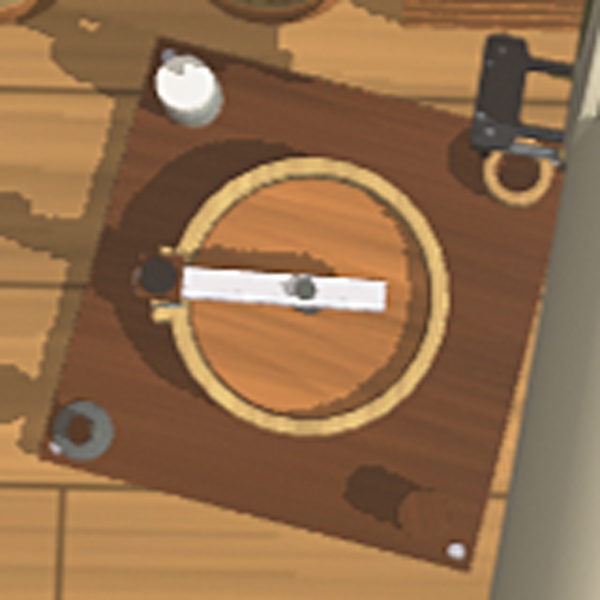

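The knob is now at (157,274) over the lap, whose ends show either side of it, and the loose things are unmoved. Measuring the knob and bar angle.

```bash
python3 -c "
from h import *
im=np.load('/tmp/t3.npz')['im'].astype(int)
f=lambda x,y:(210+(x+.5)/3.75-.5,110+(y+.5)/3.75-.5)
m=(im.min(2)>170).astype(np.uint8);m[:165]=0;m[200:]=0;m[:,:250]=0;m[:,320:]=0
v,u=np.nonzero(m);P=np.array([ray('top',a,b,.1)[:2] for a,b in zip(u,v)])
vx,vy,x0,y0=cv2.fitLine(P.astype(np.float32),cv2.DIST_HUBER,0,.001,.001).ravel()
if vy<0:vx,vy=-vx,-vy
print('bar',np.degrees(np.arctan2(vy,vx)),'axis offset at pivot',(x0-piv[0])*vy-(y0-piv[1])*vx,len(u))
b=(im.max(2)<75).astype(np.uint8);b[:170]=0;b[195:]=0;b[:,:243]=0;b[:,262:]=0
n,l,s,c=cv2.connectedComponentsWithStats(b);i=1+s[1:,4].argmax();print(s[i],c[i])
for uv in(c[i],f(157,274)):
    k=ray('top',*uv,.131);print('knob',k,np.degrees(np.arctan2(k[1]-piv[1],k[0]-piv[0])),np.linalg.norm(k[:2]-piv))
L=np.array([ray('top',*f(x,y),.063)[:2]-piv for x,y in((163,248),(163,321))]);print('lap ends',np.degrees(np.arctan2(L[:,1],L[:,0])))
a=np.radians(86.9);print('shift',shift([*(piv+.108*np.array([np.cos(a),np.sin(a)])),.15]))
"
```

```text
bar 87.105545 axis offset at pivot -0.00012053703046498751 400
[248 178   9  10  67] [251.74626866 182.97014925]
knob [0.58029412 0.19722624 0.131     ] 86.83282564650888 0.1084919521100051
knob [0.58103442 0.19793828 0.131     ] 86.46578768390513 0.10924605089299286
lap ends [ 73.19292831 101.38181112]
shift [ 0.18792499  1.19699619 -0.5468796 ]
```

The bar is at 87.1°, against 86.9° for the lap, so the error is under 1 mm. Moving above the knob now.

```bash
python3 -m pendant '0 0.2 -0.1 0 0 0;0 0.4 -0.2 0 0 0;0 0.6 -0.3 0 0 0;0 0.8 -0.4 0 0 0;0 1 -0.54 0 0 0;0 1 -0.54 0 0 0;0 1 -0.54 0 0 0'
python3 -m pendant '0 0.1 0 0 0 0;0 0.195 0 0 0 0;0 0.195 0 0 0 0;0 0.195 0 0 0 0;0 0.195 0 0 0 0'
python3 -c "
from h import *
print(shift([.5803,.1968,.119]))"
```

```text
time: 6.95
ee_pos: [0.5719, 0.1578, 0.1971]
eef_rot: [0.043, 0.707, -0.041, 0.705]
ft_force: [0.3, -0.7, 0.8]
width: 0.0003
time: 7.45
ee_pos: [0.5818, 0.1967, 0.1973]
eef_rot: [0.046, 0.706, -0.047, 0.705]
ft_force: [0.2, 0.2, -0.2]
width: 0.0005
[ 3.13031421e-01 -8.24567590e-05 -5.76991402e-03]
```

```bash
python3 -m pendant '0.12 0 -0.006 0 0 0;0.22 0 -0.006 0 0 0;0.25 0 -0.006 0 0 0;0.27 0 -0.006 0 0 0;0.29 0 -0.006 0 0 0;0.305 0 -0.006 0 0 0;0.315 0 -0.006 0 0 0;0.315 0 -0.006 0 0 0'
```

```text
time: 8.25
ee_pos: [0.5812, 0.1974, 0.1195]
eef_rot: [0.047, 0.705, -0.046, 0.706]
ft_force: [0.8, -1.8, 2.0]
width: 0.0003
```

```bash
python3 -m pendant '0.006 0 0 0 0 0;0.012 0 0 0 0 0;0.012 0 0 0 0 0'; python3 -c "
from h import *
print(r.read_state()['ft_force'])"
```

```text
time: 8.55
ee_pos: [0.5828, 0.1974, 0.1191]
eef_rot: [0.047, 0.704, -0.046, 0.707]
ft_force: [-2.2, -4.4, 18.9]
width: 0.0003
[-2.20182612 -4.40501988 18.93803244]
```

The force has jumped to 19 N at z = 0.119, so the plunger is on its stop. I'll lift straight up, move clear and check.

```bash
python3 -m pendant '-0.03 0 0 0 0 0;-0.1 0 0 0 0 0;-0.2 0 0 0 0 0;-0.35 0 0 0 0 0;-0.35 0 0 0 0 0'
python3 -m pendant '0 -0.2 0.1 0 0 0;0 -0.4 0.2 0 0 0;0 -0.6 0.3 0 0 0;0 -0.8 0.4 0 0 0;0 -1 0.5 0 0 0;0 -1 0.5 0 0 0;0 -1 0.5 0 0 0'
python3 -m pendant '0 -0.1 0.1 0 0 0;0 -0.2 0.1 0 0 0;0 -0.3 0.1 0 0 0;0 -0.3 0.1 0 0 0;0 -0.3 0.1 0 0 0'
python3 -c "
from h import *
d=snap('scene','s5',(270,130,450,270),4);snap('top','t4')
im=np.load('/tmp/t4.npz')['im'].astype(int);d=np.load('/tmp/t4.npz')['d']
b=(im.max(2)<75).astype(np.uint8);b[:170]=0;b[195:]=0;b[:,:243]=0;b[:,262:]=0
n,l,s,c=cv2.connectedComponentsWithStats(b);i=1+s[1:,4].argmax();print(s[i],c[i])
k=ray('top',*c[i],.119);print('knob',k,np.degrees(np.arctan2(k[1]-piv[1],k[0]-piv[0])))
for n in('t3','t4'):
    D=np.load('/tmp/%s.npz'%n)['d'];print(n,'depth knob/bar',np.median(D[l==i]),np.median(D[181:187,268:275]))
a,bb=np.load('/tmp/t1.npz')['im'],np.load('/tmp/t4.npz')['im']
cv2.imwrite('pics/t4c.png',cv2.resize(np.hstack([a[100:270,150:510],])if 0 else bb[100:275,150:510],None,fx=2.2,fy=2.2))
"
```

```text
time: 9.05
ee_pos: [0.5827, 0.1989, 0.2087]
eef_rot: [0.048, 0.703, -0.045, 0.708]
ft_force: [-0.0, 1.2, 0.3]
width: 0.0006
time: 9.75
ee_pos: [0.6721, -0.0727, 0.2026]
eef_rot: [0.048, 0.705, -0.05, 0.705]
ft_force: [-0.3, -0.3, -0.2]
width: 0.0002
time: 10.25
ee_pos: [0.6869, -0.1433, 0.203]
eef_rot: [0.047, 0.706, -0.046, 0.706]
ft_force: [-0.4, 0.7, -0.4]
width: 0.0002
[248 179  10   9  65] [252.33846154 182.78461538]
knob [0.58215545 0.19735969 0.119     ] 85.85745188235877
t3 depth knob/bar 1.1964523 1.2278428
t4 depth knob/bar 1.2079252 1.2282712
```

View pics/s5.png

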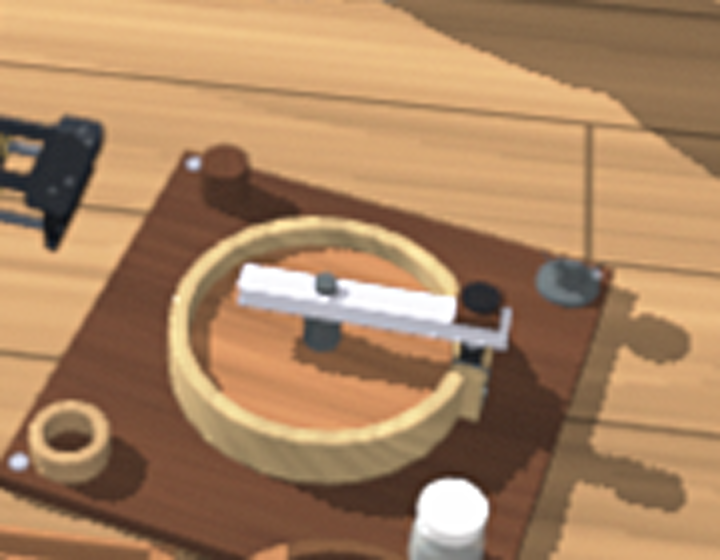

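View pics/t4c.png

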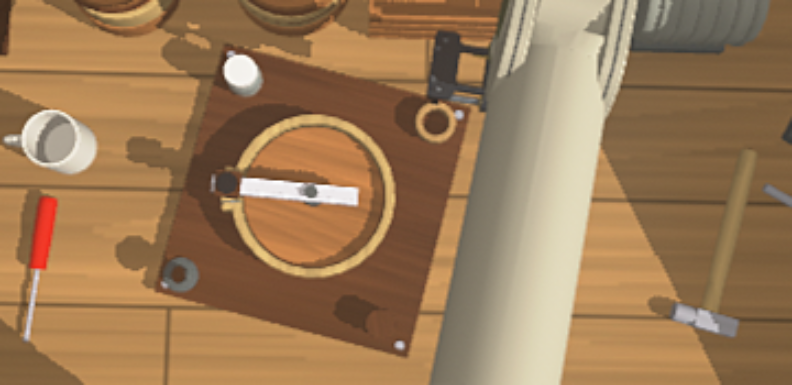

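The scene view shows the knob down at (480,298) with the foot on the lap. The top view shows the bar over the lap, the arm clear, and every loose thing in place. Depth to the knob grew by 11.5 mm. Handing in.

```bash
python3 -c "
from bench import close_job
print(close_job())"
```

```text
the job is handed in; nothing more can be done
None
```

The hoop's lap joint is clamped, and the job was handed in at about 10.4 s of the 54 s allowed; `close_job` gave no verdict. With the fingers shut, I pushed the bar round by its right face from about 4° to 87°. I then pressed the knob down with the fingertips and moved the arm clear.

**Last checks:**
- **Foot position:** before pressing, the bar was at 87.1° and the lap at 86.9°. After pressing, the knob's centre read 85.9°, about 2 mm from the lap's middle and within the 10 mm limit.
- **Plunger:** the knob sank 11.5 mm by depth reading, with 19 N felt at the stop.
- **Clear of the jig:** the wrist force was near zero afterwards. By eye, no loose thing had moved.

**Where checks disagreed:** the 1° difference between the bar angles before and after pressing could be a small real shift or measurement error. During the push, the bar was also 4–5° ahead of the angle I expected from the fingers. I corrected for that using the camera angle before the final nudge.

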